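# Test the mushroom stop button

## Task

Test the red stop button on the yellow box without grasping anything: with the fingertips press the mushroom head down until it latches, and take the hand off it so that it is seen to stay down by itself. Then push one of its wings sideways with a fingertip to twist the head clockwise (seen from above) until it is released and pops up, and let the head turn back to rest. Be gentle with it, never pinch it, do not press the green button on the grey box, and leave the other things on the desk where they are.

Things in the scene. Friction and masses are not known exactly. Their poses are not given: they have to be found in the camera images.
- stop_station: yellow-topped control box fixed to the desk, 100x100x62 mm, with a red mushroom stop button at its top centre; may stand turned. Origin: centre of the underside, z up. The button's two wings lie along the box's +y and -y at rest. A flat black collar, 48 mm across and 3 mm high, lies on the box top under the button
- stop_top (a point): top centre of the red dome, on its press and twist axis; 100 mm above the desk at rest, goes down with the head. The dome is 62 mm across at its underside, which is 20 mm below this point
- wing_left (a point): middle of the red wing at the box's +y side, 40 mm from the axis, 10 mm below the dome's top; moves with the head. A wing is a block 14 mm thick and 19 mm high, reaching 48 mm from the axis, its lower edge level with the dome's underside: 18 mm above the box top at rest, about 7 mm when latched
- wing_right (a point): middle of the opposite, equal red wing (box's -y side), 40 mm from the axis, 10 mm below the dome's top; moves with the head
- stop_push (a joint): how far the head is pressed in, m: 0 = up, hard stop at 0.0125. Springs up unless latched; pressed past about 0.011 it latches and then rests at about 0.010. Pressing takes about 6 N at first and 9 N at the bottom
- stop_turn (a joint): twist of the head, rad: 0 = rest, grows clockwise seen from above, stop at 0.8. A spring turns it back to 0 (0.03 N m at 0, 0.1 N m at 0.8, i.e. 1 to 2.5 N at a wing). Twisting a latched head past about 0.35 to 0.55 rad frees it and it pops up
- start_station: grey box fixed to the desk, 100x100x62 mm, with a flat round green button on top; leave it alone. Origin: centre of the underside
- start_button (a joint): how far the green button is pressed in, m: 0 = up, 0.006 = fully in
- weight: brass check weight with a knob, standing, 30 mm across, 47 mm high; origin centre of its foot; a bystander
- jaw_insert: dark steel serrated wedge jaw lying on the desk, 64x28x19 mm; origin centre of its underside; a bystander
- roller: steel bend-test roller standing on end, 20 mm across, 60 mm high; origin centre of its foot; a bystander
- marker_pen: white and black marker pen lying on the desk, 135 mm long, 16 mm thick; origin centre of its underside; a bystander
- caliper: digital caliper lying flat, 76x235x18 mm; origin centre of its underside; a bystander
- usb_stick: blue memory stick lying flat, 54x16x8 mm; origin centre of its underside; a bystander

How it is judged (in metres and radians):
On the way, in this order (a step that is already met when the one before it is completed fails the run):
1. the head is latched down by itself, untouched (value of joint stop_push above 0.008 m and contact force between each of the arm, the fingers and stop_station below 0.5 N), for 0.2 s.
2. the head is twisted clockwise by a wing and has come up (value of joint stop_turn above 0.25 rad and value of joint stop_push below 0.004 m).
At the end, for the whole second after the job is handed in: the red head is up (within 2 mm) and turned back to rest (within 0.12 rad), after having stayed latched untouched for 0.2 s and then been twisted free; the green button is up (value of joint each of stop_push, start_button below 0.002 m and value of joint stop_turn below 0.12 rad).
It fails at once if the green button is pressed (more than 2 mm) (value of joint start_button above 0.002 m).
It fails at once if the stop button or its box is pinched or pressed hard (more than 30 N of finger contact) (contact force between the fingers and stop_station above 30 N).
It fails at once if a bystander is lifted, carried, knocked over or shifted by more than 20 mm (distance of any of weight, jaw_insert, roller, marker_pen, caliper, usb_stick from where it was at the start of the episode above 0.02 m or angle between any of weight, roller's own z axis and vertical above 0.4 rad).
It also fails if it takes over 40 s, if anything falls off the work surface, if the arm or the gripper's body presses on something with over 40 N, if the wrist force passes 120 N, or if a joint passes its speed limit or range.

## Robot

A 6-joint arm with a two-finger parallel gripper is mounted at the origin on a cart in front of the work surface, level with it; the furniture and walls round the work are solid. World frame = base frame: x ahead of the robot, y to its left, z up, the work surface at z = 0. Lengths are in mm, angles in rad, forces in N, time in s.
With the tool pointing down it reaches from about 425 to 950 mm from the base axis. Payload 14.7 kg.
Tool frame: the origin (TCP) lies on the centre line of the jaws, within the pads' length; the fingertips stand 22 mm ahead of it and the grasp point (between the pads) lies 3 mm ahead of it; z points along the fingers, y is the line along which they close (so a half turn about z gives the same grasp; the last joint's range is limited). The gripper opens to 85 mm and grips with 20 to 120 N. Pads are 22 mm wide; open, the fingers measure 114 mm over their backs; the gripper's body (76 mm by 85 mm) begins 54 mm behind the grasp point. The pads swing forward as they close: fully open they stand 13 mm farther back than shut.
Start: joints at [-1.22, 0.48, 1.596, -0, 1.065, -0.047], TCP at [251.819, -599.232, 253.297] pointing down, gripper open.
Joint ranges: [-2.75, 2.75], [-0.82, 2.05], [0.23, 2.67], [-1.56, 4.7], [0.09, 2.69], [-2.92, 2.92]. Speed limits (rad/s): [1.89, 1.89, 2.39, 3.01, 3.01, 3.01].

## Interface

Orientations are given as a unit quaternion [x, y, z, w].
In Python, from plant import telemetry, optics, job_done gives the robot as it stands.
- The arm moves only by the tool drive_tool, never from a script. Its argument "rows" is one flat list of numbers, 6 for each row, row after row: the shift along the world's x, y, z in cm, then the turn, a rotation vector about the world's x, y, z in degrees. In form: [dx, dy, dz, rx, ry, rz, dx, dy, dz, rx, ry, rz, ...]. A call has 1 to 12 rows; each row shifts and turns the commanded pose from where the row before left it; what a row does not reach is not made up. A row lasts 1/12 s, in which the tool goes at most 41.7 mm and 7.16 degrees, less where a joint would pass 70% of its speed; a pose out of reach is approached as far as the arm can. A call is refused whole if a number of a shift passes 4.17 or a number of a turn 7.16, either way. A call with a gripper value outside its range is refused whole. "fingers" is the gripper command: -1 is shut, 1 is fully open, values between are in proportion, set as the call begins (left out, the last holds). The fingers move at their own pace and stop on an object; "force" is the grip in N (left out, the last holds). Time passes only in rows, so rows that do not move let the fingers close. It gives the time, the measured TCP pose, the force, the opening and the grip force at its end, in the units of the state.
- telemetry.state(): the state, without advancing time (a new reading comes with each control period).
- optics.grab_frame(name): name is "scene" or "top"; returns the picture (400x640x3 uint8, red, green, blue); there is no depth.
- optics.camera_info(name): a dict with "camera_matrix" (3x3 intrinsics, pixels), "R" (3x3) and "t" (3): a world point X has camera coordinates R X + t. Camera axes: x right, y down, z forward; pixel columns grow to the right and rows downward; lengths in mm; the calibration is good to about 2 mm. A picture is of the moment at which its call begins. camera_info takes no time and is no camera call.
- job_done(): hands the job in; it is judged then, once.
The state is a dict: "t": time; "joint_pos": joint angles; "joint_vel": joint speeds; "effort": joint torques, N m; "ee_pos": TCP position; "eef_rot": TCP orientation; "force": force on the tool from outside, world axes, zero at the start; "wrist_torque": the same for the moment, N m; "gripper_width": finger opening in mm; "grip_force": force on a finger pad.
Only numpy, scipy, OpenCV 4.12 (cv2) and the standard library are available. Lean on these libraries where they do the work, as an engineer would, in place of code of your own. Each camera call takes 0.05 s, during which the arm holds its last target. There are 200 camera calls.

## Working session

There is one attempt and no reset: what is moved stays moved. The work goes in short steps, Python scripts to look and compute and a tool call to move; the robot and the scene stay as the last step left them, time stands still between calls to the robot, and variables do not carry over. Pictures are saved under pics/ and viewed, at most 10 in all, crops included, and the job is handed in when it is done.

Besides the shell and the picture viewer there is one more tool, called after "Emit:" by a JSON object that holds its "name" and its "arguments". drive_tool: Moves the arm, as the interface text tells. Its arguments: {"type":"object","properties":{"rows":{"type":"array","items":{"type":"number"}},"fingers":{"type":"number"},"force":{"type":"number"}},"required":["rows"]}

```bash
mkdir -p pics; python3 - <<'E'
from plant import telemetry, optics
import cv2
for n in("scene","top"):
    cv2.imwrite(f"pics/{n}0.png",optics.grab_frame(n)[:,:,::-1])
    c=optics.camera_info(n);print(c)
print(telemetry.state())
E
```

```text
{'camera_matrix': array([[389.98758676,   0.        , 315.20368244],
       [  0.        , 389.98758676, 204.44651976],
       [  0.        ,   0.        ,   1.        ]]), 'R': array([[-0.79621922, -0.6048949 , -0.01170953],
       [-0.37127879,  0.50381017, -0.77995344],
       [ 0.47768924, -0.61666642, -0.62572799]]), 't': array([302.71490276, 306.50604308, 737.97246667])}
{'camera_matrix': array([[366.93005683,   0.        , 321.7927718 ],
       [  0.        , 366.93005683, 201.04968155],
       [  0.        ,   0.        ,   1.        ]]), 'R': array([[ 0.00911371, -0.99995075, -0.00392987],
       [-0.99809373, -0.00885675, -0.06107755],
       [ 0.06103974,  0.00447902, -0.99812529]]), 't': array([-141.003353  ,  461.53271652, 1247.0120407 ])}
{'t': 0.1, 'joint_pos': array([-1.21958667e+00,  4.80788215e-01,  1.59678981e+00,  7.71791639e-06,
        1.06511830e+00, -4.66191458e-02]), 'joint_vel': array([-0.00105793, -0.00218752, -0.00093849,  0.00021854,  0.00188773,
        0.00121979]), 'effort': array([ 8.79254658e-04, -9.52255726e+01, -4.31040144e+01, -1.71821744e-04,
        5.22281232e-03, -1.62119943e-05]), 'ee_pos': array([ 251.71414667, -598.91328524,  252.7320209 ]), 'eef_rot': array([ 9.80281896e-01,  1.97603391e-01, -8.03810671e-05, -5.45957258e-04]), 'force': array([0.85928686, 0.42319947, 0.08670398]), 'wrist_torque': array([5.47025611e-05, 2.95738283e-02, 2.65746701e-02]), 'grip_force': 0.0, 'gripper_width': 85.22790734939053}
```

View pics/scene0.png

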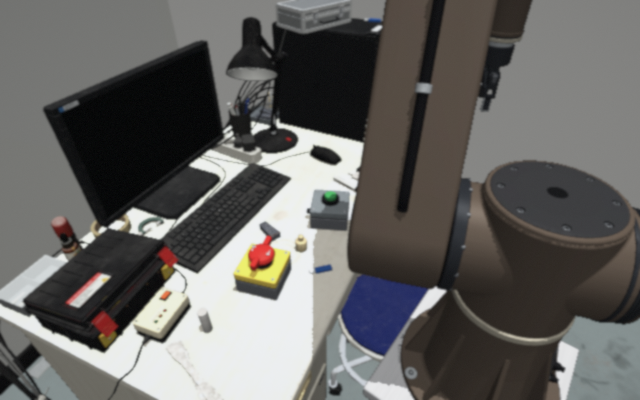

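View pics/top0.png

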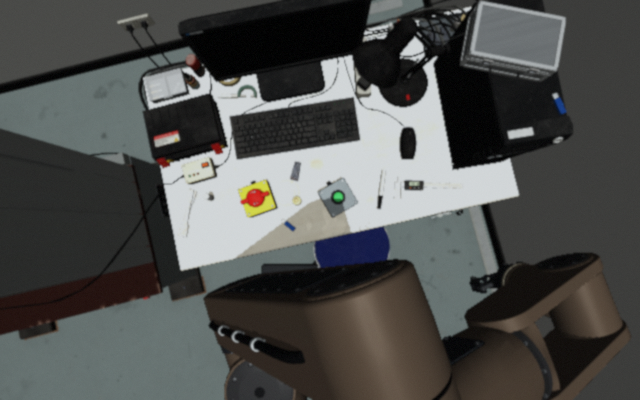

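The top view shows the yellow box with the red head near (256,198), the green button near (338,197), the weight near (297,200) and the USB stick near (290,226). I'll enlarge the stop box next.

```bash
cat > h.py <<'E'
import numpy as np
from plant import optics
def ray(n,u,v,z):
    c=optics.camera_info(n);K,R,t=[np.array(c[k]) for k in("camera_matrix","R","t")]
    d=R.T@np.linalg.solve(K,[u,v,1]);o=-R.T@t
    return o+d*(z-o[2])/d[2]
def proj(n,X):
    c=optics.camera_info(n);p=np.array(c["camera_matrix"])@(np.array(c["R"])@X+c["t"]);return p[:2]/p[2]
E
python3 - <<'E'
import cv2,numpy as np
from h import *
a=cv2.imread("pics/top0.png")[165:245,225:305];b=cv2.imread("pics/scene0.png")[220:300,225:305]
cv2.imwrite("pics/crop.png",np.hstack([cv2.resize(x,(400,400),interpolation=2) for x in(a,b)]))
im=cv2.imread("pics/top0.png").astype(int);B,G,R=im[...,0],im[...,1],im[...,2]
m=np.zeros((400,640),np.uint8);m[170:230,230:290]=((R>120)&(G<70))[170:230,230:290]
v,u=np.nonzero(m);print("red",u.mean(),v.mean(),len(u)); 
P=np.array([ray("top",x,y,88)[:2] for x,y in zip(u,v)]);c=P.mean(0);w,V=np.linalg.eigh(np.cov(P.T));print(c,w,V[:,1],np.degrees(np.arctan2(V[1,1],V[0,1])))
d=P-c;print("ext",np.ptp(d@V,axis=0))
m=np.zeros((400,640),np.uint8);m[170:230,230:290]=(((R>120)&(B<90)))[170:230,230:290]
cs=max(cv2.findContours(m,0,1)[0],key=cv2.contourArea)
Q=np.array([ray("top",x,y,62)[:2] for x,y in cs[:,0]],np.float32);print(cv2.minAreaRect(Q))
b=cv2.imread("pics/scene0.png").astype(int);m=(b[...,2]>120)&(b[...,1]<60);m[:225]=0;m[290:]=0;m[:,:230]=0;m[:,300:]=0
v,u=np.nonzero(m);print("scene red",u.mean(),v.mean(),ray("scene",u.mean(),v.mean(),90))
for n,p in dict(weight=(297,200),usb=(290,226),insert=(296,170),roller=(210,196),green=(338,197)).items(): print(n,ray("top",*p,{'weight':40,'roller':55,'green':65}.get(n,8)))
E
```

```text
red 255.16810344827587 197.5043103448276 232
[467.84061328  78.64059124] [133.75255122 355.03378071] [-0.33360947  0.94271137] 109.4880025475774
ext [51.48966905 88.85274221]
((466.9869079589844, 79.91085052490234), (101.1970443725586, 102.89387512207031), 20.343446731567383)
scene red 261.5524475524476 257.1468531468532 [454.59583781  91.85355     90.        ]
weight [463.98118034 -53.47656513  40.        ]
usb [376.20808432 -28.27291968   8.        ]
insert [570.31635502 -46.3114441    8.        ]
roller [473.80976362 235.44534989  55.        ]
green [ 473.50807708 -190.40633917   65.        ]
```

View pics/crop.png

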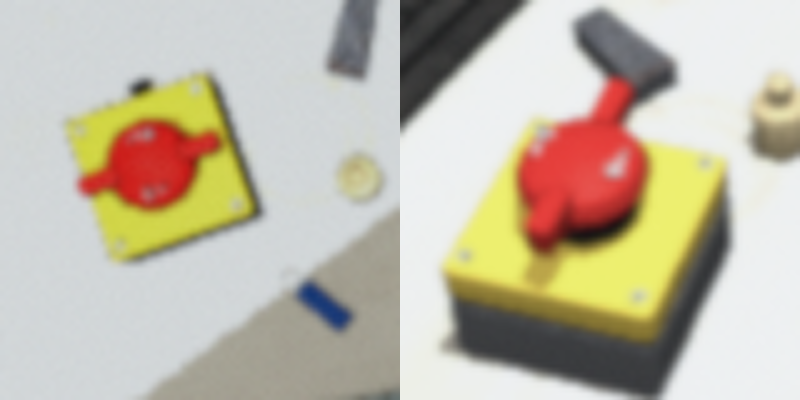

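Both crops show the wings along the box's y axis, at about 110° in world; the head centre is near (467,79) mm from the top view. Next I move towards it, fingers shut, turning the tool so the pad width (tool x) lies along the wings.

```bash
python3 - <<'E'
from h import *
print(ray("scene",262.2,262.7,62)); 
for p in [(467,79,62),(467,79,100)]: print(proj("scene",np.array(p)),proj("top",np.array(p)))
E
```

```text
[462.37322774  85.49835613  62.        ]
[262.68748239 260.05683524] [256.51029182 198.31020772]
[261.01379124 248.01083192] [254.3582916  197.49772285]
```

Emit:
{"name": "drive_tool", "arguments": {"rows": [1.4, 3.4, 0, 0, 0, 7, 1.4, 3.4, 0, 0, 0, 7, 1.4, 3.4, 0, 0, 0, 7, 1.4, 3.4, 0, 0, 0, 7, 1.4, 3.4, 0, 0, 0, 7, 1.4, 3.4, 0, 0, 0, 7, 1.4, 3.4, 0, 0, 0, 7, 1.4, 3.4, 0, 0, 0, 7, 1.4, 3.4, 0, 0, 0, 7, 1.4, 3.4, 0, 0, 0, 7, 1.4, 3.4, 0, 0, 0, 7, 1.4, 3.4, 0, 0, 0, 7], "fingers": -1, "force": 20}}

```text
t: 1.1
ee_pos: [420.0, -189.5, 253.2]
eef_rot: [0.594, 0.805, -0.0, -0.0]
force: [1.0, -1.1, 0.6]
gripper_width: 0.1
grip_force: 0.0
```

Emit:
{"name": "drive_tool", "arguments": {"rows": [0.6, 3.5, 0, 0, 0, 3, 0.6, 3.5, 0, 0, 0, 0, 0.6, 3.5, 0, 0, 0, 0, 0.6, 3.5, -1, 0, 0, 0, 0.6, 3.5, -1, 0, 0, 0, 0.6, 3.5, -1.5, 0, 0, 0, 0.5, 3.5, -1.5, 0, 0, 0, 0.5, 2.5, -2, 0, 0, 0, 0, 0, -2, 0, 0, 0, 0, 0, 0, 0, 0, 0, 0, 0, 0, 0, 0, 0]}}

```text
t: 2.02
ee_pos: [464.9, 78.8, 162.7]
eef_rot: [0.575, 0.818, -0.001, -0.001]
force: [-0.4, 0.3, 0.5]
gripper_width: 0.2
grip_force: 0.0
```

```bash
python3 - <<'E'
from plant import telemetry, optics
import cv2,numpy as np
from h import proj
s=telemetry.state();print(s["ee_pos"],s["force"]);p=s["ee_pos"]-[0,0,22]
print(proj("scene",p),proj("top",p))
a=optics.grab_frame("top")[155:235,215:295,::-1];b=optics.grab_frame("scene")[200:280,225:305,::-1]
cv2.imwrite("pics/over.png",np.hstack([cv2.resize(x,(400,400),interpolation=2) for x in(a,b)]))
E
```

```text
[464.91333002  78.75273555 162.73914043] [-0.38736628  0.28720919  0.47955092]
[259.91241346 234.6631545 ] [251.95732892 197.23972599]
```

View pics/over.png

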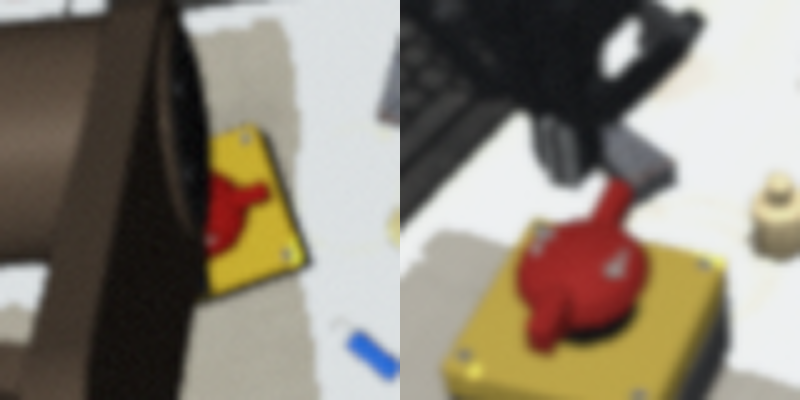

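The right crop shows the shut fingertips near (257,236) in the scene image, above the dome as predicted to within about 2.5 px. I'll go down to just above it.

Emit:
{"name": "drive_tool", "arguments": {"rows": [0.1, 0, -1.5, 0, 0, 0, 0, 0, -1.2, 0, 0, 0, 0, 0, -0.8, 0, 0, 0, 0, 0, -0.3, 0, 0, 0, 0, 0, 0, 0, 0, 0]}}

```text
t: 2.53
ee_pos: [466.8, 78.3, 125.4]
eef_rot: [0.575, 0.818, -0.0, -0.0]
force: [0.2, -0.3, 0.9]
gripper_width: 0.2
grip_force: 0.0
```

Emit:
{"name": "drive_tool", "arguments": {"rows": [0, 0, -0.2, 0, 0, 0, 0, 0, -0.2, 0, 0, 0, 0, 0, -0.1, 0, 0, 0, 0, 0, 0, 0, 0, 0, 0, 0, 0, 0, 0, 0]}}

```text
t: 2.95
ee_pos: [467.2, 78.7, 120.6]
eef_rot: [0.575, 0.818, 0.0, 0.0]
force: [2.2, -2.0, 4.1]
gripper_width: -0.2
grip_force: 2.2
```

Emit:
{"name": "drive_tool", "arguments": {"rows": [0, 0, -0.25, 0, 0, 0, 0, 0, -0.25, 0, 0, 0, 0, 0, -0.25, 0, 0, 0, 0, 0, -0.15, 0, 0, 0, 0, 0, 0, 0, 0, 0]}}

```text
t: 3.37
ee_pos: [467.3, 78.8, 111.4]
eef_rot: [0.575, 0.818, 0.0, 0.0]
force: [2.2, -2.8, 5.0]
gripper_width: 0.0
grip_force: 2.9
```

Emit:
{"name": "drive_tool", "arguments": {"rows": [0, 0, -0.1, 0, 0, 0, 0, 0, 0, 0, 0, 0]}}

```text
t: 3.53
ee_pos: [467.3, 78.8, 110.5]
eef_rot: [0.575, 0.818, 0.0, 0.0]
force: [1.1, -1.9, 6.7]
gripper_width: -0.3
grip_force: 3.2
```

Emit:
{"name": "drive_tool", "arguments": {"rows": [0, 0, -0.1, 0, 0, 0, 0, 0, 0, 0, 0, 0]}}

```text
t: 3.7
ee_pos: [467.3, 78.8, 109.5]
eef_rot: [0.575, 0.818, 0.0, 0.0]
force: [1.1, -2.0, 5.9]
gripper_width: -0.1
grip_force: 3.3
```

Emit:
{"name": "drive_tool", "arguments": {"rows": [0, 0, -0.07, 0, 0, 0, 0, 0, 0, 0, 0, 0]}}

```text
t: 3.87
ee_pos: [467.3, 78.8, 109.1]
eef_rot: [0.575, 0.818, 0.0, 0.0]
force: [0.0, -2.9, 12.4]
gripper_width: 0.1
grip_force: 6.2
```

The force jump to 12 N means the hard stop is reached. Now I lift off and wait, then move beside the −y wing.

Emit:
{"name": "drive_tool", "arguments": {"rows": [0, 0, 0.5, 0, 0, 0, 0, 0, 1.5, 0, 0, 0, 0, 0, 1.5, 0, 0, 0, 0, 0, 0.5, 0, 0, 0, 0, 0, 0, 0, 0, 0, 0, 0, 0, 0, 0, 0, 1.5, -1.1, 0, 0, 0, 0, 1.6, -1.1, 0, 0, 0, 0, 1.5, -1.1, 0, 0, 0, 0, 0, 0, 0, 0, 0, 0]}}

```text
t: 4.7
ee_pos: [515.2, 44.4, 147.8]
eef_rot: [0.575, 0.818, 0.0, 0.001]
force: [0.3, -0.3, 0.1]
gripper_width: -0.1
grip_force: 0.0
```

```bash
python3 - <<'E'
from plant import telemetry, optics
import cv2,numpy as np
from h import proj
s=telemetry.state();print(s["ee_pos"],s["force"]);p=s["ee_pos"]-[0,0,22]
print(proj("scene",p),proj("top",p))
c=np.array([467,79]);ex=np.array([.94,.342]);ey=np.array([-.342,.94])
for n,r in (("wingR",-40),("wingL",40)): print(n,proj("scene",np.r_[c+r*ey,80]))
b=optics.grab_frame("scene")[200:290,215:315,::-1]
cv2.imwrite("pics/latched.png",cv2.resize(b,(660,594),interpolation=2))
E
```

```text
[515.23943684  44.38858044 147.83060237] [ 0.27232351 -0.27433968  0.09435273]
[254.86028893 221.96065283] [264.13475957 181.70085015]
wingR [268.86372357 242.26536025]
wingL [254.45189743 267.47072477]
```

View pics/latched.png

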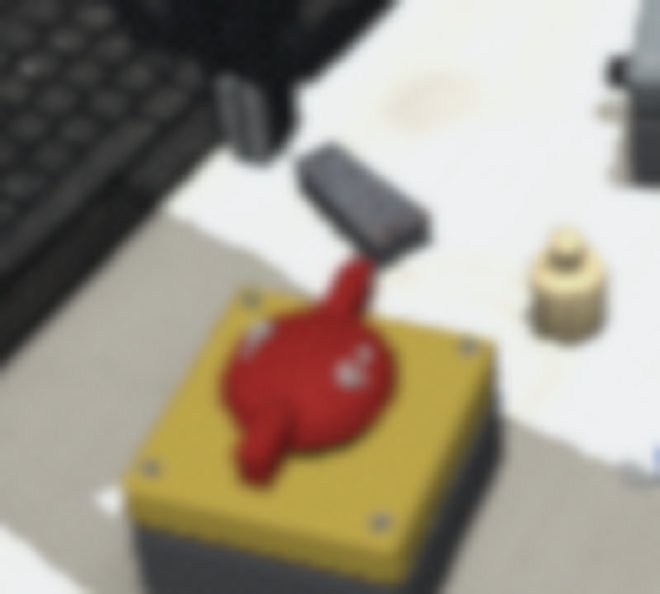

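The head stays down by itself; the fingertips are at crop (255,155), clear of the right wing at crop (352,290). Going down beside the wing.

Emit:
{"name": "drive_tool", "arguments": {"rows": [0, 0.1, -1.5, 0, 0, 0, 0, 0, -1.7, 0, 0, 0, 0, 0, -1.3, 0, 0, 0, 0, 0, -0.6, 0, 0, 0, 0, 0, 0, 0, 0, 0]}}

```text
t: 5.17
ee_pos: [511.1, 47.0, 96.0]
eef_rot: [0.575, 0.818, -0.001, -0.001]
force: [0.4, 0.1, -0.6]
gripper_width: 0.0
grip_force: 0.0
```

Emit:
{"name": "drive_tool", "arguments": {"rows": [-0.38, -0.14, 0, 0, 0, 0, -0.38, -0.14, 0, 0, 0, 0, -0.19, -0.07, 0, 0, 0, 0, -0.19, -0.07, 0, 0, 0, 0, 0, 0, 0, 0, 0, 0]}}

```text
t: 5.58
ee_pos: [501.5, 42.4, 98.2]
eef_rot: [0.575, 0.818, 0.0, 0.0]
force: [1.3, 0.0, -0.9]
gripper_width: -0.2
grip_force: 0.6
```

Emit:
{"name": "drive_tool", "arguments": {"rows": [-0.28, -0.1, 0, 0, 0, 0, -0.28, -0.1, 0, 0, 0, 0, -0.28, -0.1, 0, 0, 0, 0, -0.28, -0.1, 0, 0, 0, 0, 0, 0, 0, 0, 0, 0]}}

```text
t: 6.0
ee_pos: [489.4, 38.4, 97.6]
eef_rot: [0.575, 0.818, -0.0, -0.0]
force: [1.3, -0.1, -1.2]
gripper_width: 0.2
grip_force: 0.7
```

Emit:
{"name": "drive_tool", "arguments": {"rows": [-0.28, -0.1, 0, 0, 0, 0, -0.28, -0.1, 0, 0, 0, 0, 0, 0, 0, 0, 0, 0]}}

```text
t: 6.25
ee_pos: [483.8, 36.5, 97.5]
eef_rot: [0.575, 0.818, -0.0, -0.0]
force: [1.5, 1.4, 0.5]
gripper_width: -0.1
grip_force: 0.7
```

```bash
python3 - <<'E'
from plant import telemetry, optics
import cv2,numpy as np
s=telemetry.state();d=s["ee_pos"][:2]-[467,79];print(s["ee_pos"],d@[.94,.342],d@[-.342,.94],s["force"],s["grip_force"])
b=optics.grab_frame("scene")[200:290,215:315,::-1]
cv2.imwrite("pics/twist.png",cv2.resize(b,(660,594),interpolation=2))
E
```

```text
[483.79467281  36.4689911   97.46916147] 1.2413873970483393 -45.722926462388074 [1.47086452 1.37883434 0.50513623] 0.7397254323586822
```

View pics/twist.png

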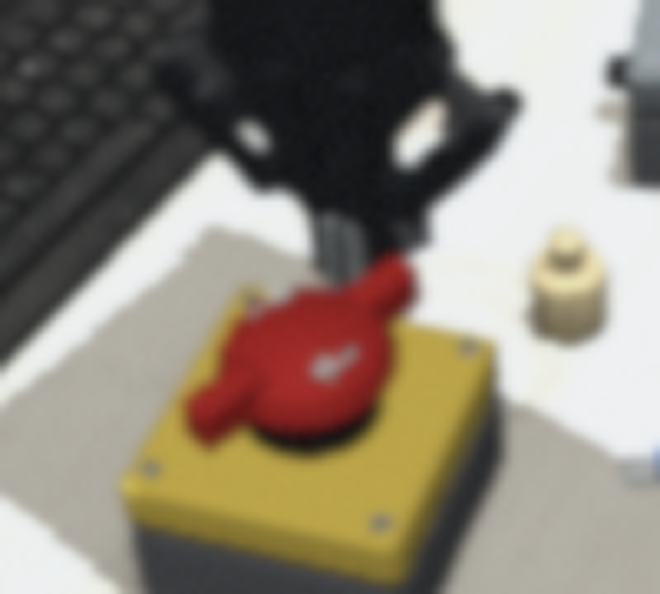

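The head is turned about 0.5 rad, with a gap visible under the dome near crop (310,435), so it has popped up. I'll push 3 mm more to be sure, then back off the same way so the head returns, and lift.

Emit:
{"name": "drive_tool", "arguments": {"rows": [-0.28, -0.1, 0, 0, 0, 0, 0, 0, 0, 0, 0, 0, 0.4, 0.15, 0, 0, 0, 0, 0.4, 0.15, 0, 0, 0, 0, 0.6, 0.2, 0, 0, 0, 0, 0.8, 0.3, 0, 0, 0, 0, 0.8, 0.3, 0, 0, 0, 0, 1, 0.35, 0, 0, 0, 0, 0, 0, 0, 0, 0, 0]}}

```text
t: 7.05
ee_pos: [524.4, 50.8, 97.7]
eef_rot: [0.575, 0.818, 0.001, 0.001]
force: [0.4, -0.3, -0.0]
gripper_width: 0.1
grip_force: 0.0
```

Emit:
{"name": "drive_tool", "arguments": {"rows": [0.3, 0, 1, 0, 0, 0, 0, 0, 2, 0, 0, 0, 0, 0, 2, 0, 0, 0, 0, 0, 2, 0, 0, 0, 0, 0, 0, 0, 0, 0]}}

```text
t: 7.47
ee_pos: [526.5, 50.2, 170.7]
eef_rot: [0.575, 0.818, 0.001, 0.002]
force: [0.9, 0.5, -0.2]
gripper_width: -0.1
grip_force: 0.0
```

```bash
python3 - <<'E'
from plant import telemetry, optics
import cv2
s=telemetry.state();print(s["ee_pos"],s["force"],s["t"])
b=optics.grab_frame("scene")[200:290,215:315,::-1]
cv2.imwrite("pics/end.png",cv2.resize(b,(660,594),interpolation=2))
E
```

```text
[526.47511187  50.23508272 170.69345329] [ 0.90119326  0.54691682 -0.23603123] 7.4667
```

View pics/end.png

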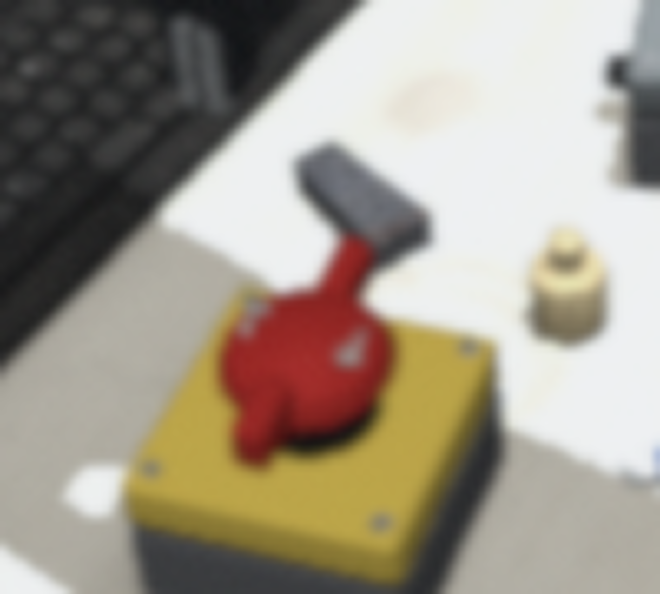

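The head is up, with its top about 20 crop px higher than when latched. The wings are back along the rest line from crop (255,440) to (350,265), and the insert and weight are where they were.

```bash
python3 -c "
from plant import job_done
print(job_done())"
```

```text
the job is handed in; nothing more can be done
None
```

The stop button was pressed until it latched and stayed down untouched, then twisted clockwise by a wing until it popped up and turned back to rest; the job is handed in, but no verdict came back.

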